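# Park the hydraulic lift: lever into float, then pump off

## Robot

A 6-joint arm with a two-finger parallel gripper is mounted at the origin on the work surface. World frame = base frame: x ahead of the robot, y to its left, z up, the work surface at z = 0. Lengths are in m, angles in rad, forces in N, time in s.
With the tool pointing down it reaches from about 0.375 to 0.975 m from the base axis. Payload 3.8 kg.
Tool frame: the origin (TCP) lies on the centre line of the jaws, within the pads' length; the fingertips stand 22 mm ahead of it and the grasp point (between the pads) lies 3 mm ahead of it (r.nose_length is the z of the fingertips in the tool frame, in m); z points along the fingers, x is the direction in which the jaws open and shut, and the axes are right-handed (so a half turn about z gives the same grasp; the last joint's range is limited). The gripper opens to 88 mm and grips with 3 to 60 N. Pads are 18 mm wide; open, the fingers measure 123 mm over their backs; the gripper's body (75 mm by 187 mm) begins 45 mm behind the grasp point.
Start: joints at [1.256, 0.264, 1.604, -0, 1.274, -0.037], TCP at [0.185, 0.649, 0.261] pointing down, gripper open.
Joint ranges: [-2.63, 2.63], [-0.94, 2.18], [0.31, 2.57], [-1.31, 4.45], [0, 2.66], [-2.55, 2.55]. Speed limits (rad/s): [2.57, 2.57, 3.14, 3.14, 3.14, 3.14].

## Interface

Orientations are given as a 3x3 rotation matrix whose columns are the frame's x, y, z axes.
In Python, from plant import r, cams, ticket gives the robot as it stands.
- The arm moves only by the tool play_rows, never from a script. Its argument "commands" is a list of rows, each an object of numbers: "dx", "dy", "dz": the shift along the tool's x, y, z in cm; "ax", "ay", "az": the turn, a rotation vector about the tool's x, y, z in rad. A call has 1 to 20 rows; each row is the pose to reach, as a shift and turn from the pose measured when the call began, along the tool's axes at that moment; what a row does not reach only later rows make up. A row lasts 1/12 s, in which the tool goes at most 41.7 mm and 7.16 degrees, less where a joint would pass 70% of its speed; a pose out of reach is approached as far as the arm can. A call with a gripper value outside its range is refused whole. "grip" is the finger opening in cm, from 0 to 8.81, set as the call begins (left out, the last holds). The fingers move at their own pace and stop on an object; "grip_force" is the grip in N (left out, the last holds). Time passes only in rows, so rows that repeat a pose let the fingers close. It gives the time, the measured TCP pose, the force and the opening at its end, in the units of the state.
- r.read_state(): the state, without advancing time (a new reading comes with each control period).
- cams.camera(name): name is "side" or "top" or "wrist"; returns a dict with "frame" (384x512x3 uint8, red, green, blue), "camera_matrix" (3x3 intrinsics, pixels), "cam_to_world" (4x4, takes a point from camera to world coordinates). Camera axes: x right, y down, z forward; pixel columns grow to the right and rows downward; lengths in m; the calibration is good to about 2 mm. A picture is of the moment at which its call begins. There is no depth.
- ticket.sign_off(): hands the job in, once; it reports no verdict.
The state is a dict: "clock": time; "joints": joint angles; "dq": joint speeds; "tau": joint torques, N m; "ee_pos": TCP position; "eef_rot": TCP orientation; "ft_force": force on the tool from outside, world axes, zero at the start; "ft_torque": the same for the moment, N m; "grip_width": finger opening in m.
Only numpy, scipy, OpenCV 4.12 (cv2) and the standard library are available. Lean on these libraries where they do the work, as an engineer would, in place of code of your own. Each camera call takes 0.05 s, during which the arm holds its last target.

## Task

Park the hydraulic lift for the shift change: push its valve lever (the longer one, with the ball knob) forward, away from the robot, through the lowering range and over the stiffer detent until it drops into the float notch and stays there when you let go; feel for the notch, and do not force the lever hard against the end stop behind it. Then switch the pump off by flipping the toggle on the switch box over to the robot's side until it snaps. Do not pull the lift lever back into raise, do not work the shorter clamp lever beside it, and leave the parts lying near by where they are.

Things in the scene. Friction and masses are not known exactly. Their poses are not given: they have to be found in the camera images.
- lift_valve: Hand valve of the lift, bolted down: iron block 75 x 150 x 74 mm on a steel foot 150 x 180 x 12 mm, two aluminium lever boxes at its front (robot's side), round bonnets at its back (a long one behind the lift lever). Origin: underside centre; +x forward, away from the robot (within 0.4 rad), +y left, z up. It stands left or right on the bench, the switch box on the other side.
- lift_lever (a joint): Swing of the lift lever about the valve's y axis, rad: 0 neutral (spring-centred, rests within 0.03), positive forward; below -0.12 is raise. Lowering takes 0.5 to 3 N at the knob. A detent, first felt somewhere from 0.17 to 0.60, then takes 13 to 19 N; it gives way 0.11 rad further on and the lever runs ahead by itself into the float notch. Let go before that it springs back to 0.
- lift_knob (a point): Centre of the black ball knob, 35 mm in diameter, on the lift lever, 160 mm from its pivot and 253 mm above the bench at neutral, where the lever leans 0.15 rad back to the robot. The point's z axis runs along the lever, from pivot to knob. The lever is a steel rod 10 mm thick.
- lift_pivot (a point): Pivot of the lift lever, 95 mm above the bench, in the left lever box (30 mm back and 40 mm left of the valve's origin); axes as the valve's. The float notch lies 0.20 rad beyond where the detent is first felt (at 0.37 to 0.79 rad; it differs from valve to valve and cannot be seen), a hard end stop 0.03 rad behind it. At most about 28 N at the knob against that stop.
- clamp_lever (a joint): Swing of the clamp lever, in rad, 0 neutral, positive forward; spring-centred, no detent. To be left alone (a stray nudge of up to 0.15 rad is allowed; it springs back).
- clamp_grip (a point): Centre of the slim black handle (18 mm thick, 46 mm long) of the shorter clamp lever, 107 mm from its pivot, 80 mm to the right (-y of the valve) of the lift lever; its top is 221 mm above the bench.
- switch_box: Pump switch box, fixed to the bench: grey die-cast box 110 x 75 mm, 54 mm high, with a toggle in the middle of its lid and a conduit leaving its far end down into the bench. Origin: underside centre; +x away from the robot (within 0.6 rad), towards the conduit; z up.
- pump_switch (a joint): Swing of the toggle, in rad: 0 on (leaning 0.30 rad away from the robot, +x of the box), 0.60 off (leaning 0.30 rad to the robot's side, -x). It turns about the box's y axis; it needs about 5 N at the tip, and past the middle (0.30) it snaps over by itself.
- switch_tip (a point): Point near the tip of the steel bat-shaped toggle lever, 30 mm from its pivot (2.5 mm short of its end, about 87 mm above the bench). The lever is 10 mm thick there, 6.5 mm at its root.
- switch_pivot (a point): Pivot of the toggle, on the box's centre line, 58 mm above the bench (4 mm above the lid).
- screw_bin: Bystander: open blue plastic bin with screws, 110 x 85 x 50 mm. Origin: underside centre.
- filter_stack: Bystander: stack of dark glass filter plates, 75 x 60 x 43 mm. Origin: underside centre.
- air_duct: Bystander: black plastic louvre duct, 85 x 60 x 38 mm. Origin: underside centre.

How it is judged:
By the outcome, as a careful person would: the job done as asked, in the order asked, and still so for the second after the job is handed in, with the robot touching nothing.
It also fails if it takes over 64 s, if anything falls off the work surface, if the arm or the gripper's body presses on something with over 40 N, if the wrist force passes 120 N, or if a joint passes its speed limit or range.

## Working session

There is one attempt and no reset: what is moved stays moved. The work goes in short steps, Python scripts to look and compute and a tool call to move; the robot and the scene stay as the last step left them, time stands still between calls to the robot, and variables do not carry over. Pictures are saved under pics/ and viewed, and the job is handed in when it is done.

Besides the shell and the picture viewer there is one more tool, called after "Call:" by a JSON object that holds its "op" and its "data", one argument or row to a line. play_rows: Moves the arm, as the interface text tells. Its arguments: {"type":"object","properties":{"commands":{"type":"array"},"grip":{"type":"number"},"grip_force":{"type":"number"}},"required":["commands"]}

```bash
ls; mkdir -p pics; python3 - <<'E'
from plant import r,cams,ticket
import cv2
print({k:v for k,v in r.read_state().items()})
for n in ["side","top","wrist"]:
    c=cams.camera(n); cv2.imwrite(f"pics/{n}0.png",c["frame"][:,:,::-1])
    print(n,c["camera_matrix"].tolist(),c["cam_to_world"].round(4).tolist())
E
```

```text
pics
{'clock': 0.0, 'joints': array([ 1.25609348e+00,  2.64729734e-01,  1.60536132e+00,  5.50884721e-06,
        1.27369129e+00, -3.68819405e-02]), 'dq': array([ 6.73641312e-04, -9.26726697e-04, -1.41972938e-03,  1.39546806e-05,
       -9.20540264e-04, -1.12797862e-04]), 'tau': array([ 8.16440806e-04, -5.02107060e+01, -3.56876814e+01,  7.28318025e-02,
        2.93402444e-02, -1.81714177e-04]), 'ee_pos': array([0.18491115, 0.64849609, 0.25941058]), 'eef_rot': array([[ 2.74261573e-01,  9.61654888e-01, -6.82790088e-04],
       [ 9.61652641e-01, -2.74262409e-01, -2.08051406e-03],
       [-2.18800017e-03, -8.60018341e-05, -9.99997603e-01]]), 'ft_force': array([ 0.35843603, -0.4321547 ,  0.92430448]), 'ft_torque': array([-0.03786825, -0.0053559 , -0.05743988]), 'grip_width': 0.08790685438873039}
side [[453.67671359312226, 0.0, 255.72349802442318], [0.0, 453.67671359312226, 186.1528240895683], [0.0, 0.0, 1.0]] [[0.8454, -0.3672, 0.388, 0.1184], [-0.5339, -0.6058, 0.59, -0.737], [0.0184, -0.7059, -0.7081, 0.9403], [0.0, 0.0, 0.0, 1.0]]
top [[357.8793118187588, 0.0, 252.66575797037524], [0.0, 357.8793118187588, 188.75267633484526], [0.0, 0.0, 1.0]] [[0.0014, -0.9892, 0.1467, 0.3973], [-0.9999, -0.0037, -0.0152, -0.1061], [0.0155, -0.1467, -0.9891, 0.9912], [0.0, 0.0, 0.0, 1.0]]
wrist [[297.7196327102631, 0.0, 253.04988217803424], [0.0, 297.7196327102631, 193.74559326028682], [0.0, 0.0, 1.0]] [[0.2733, 0.9141, 0.2997, 0.1076], [0.9619, -0.2591, -0.087, 0.6708], [-0.0019, 0.312, -0.9501, 0.384], [0.0, 0.0, 0.0, 1.0]]
```

View pics/side0.png

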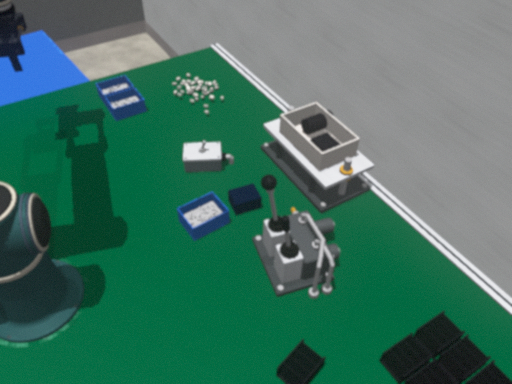

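View pics/top0.png

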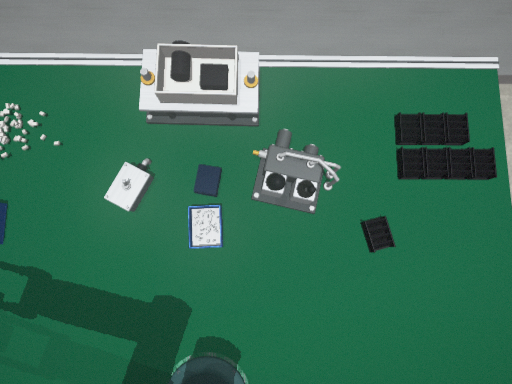

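View pics/wrist0.png

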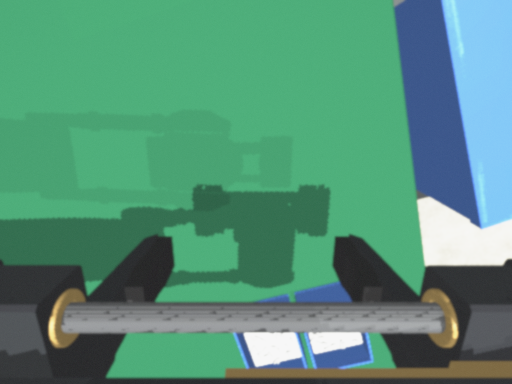

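```bash
python3 - <<'E'
import cv2,numpy as np
t=cv2.imread("pics/top0.png");s=cv2.imread("pics/side0.png")
def z(im,x,y,w,h,k):return cv2.resize(im[y:y+h,x:x+w],None,fx=k,fy=k,interpolation=cv2.INTER_CUBIC)
cv2.imwrite("pics/a.png",np.hstack([z(t,240,120,100,100,4),z(t,90,140,100,100,4)]))
cv2.imwrite("pics/b.png",np.hstack([z(s,250,165,100,130,4),z(s,160,110,100,130,4)]))
E
```

```text
(no output)
```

View pics/a.png

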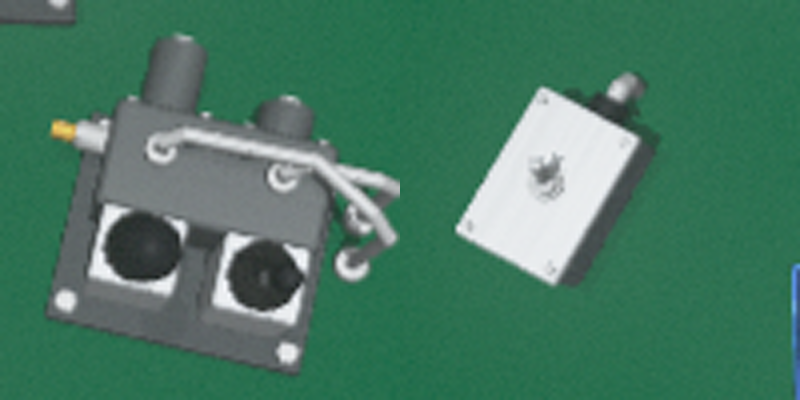

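View pics/b.png

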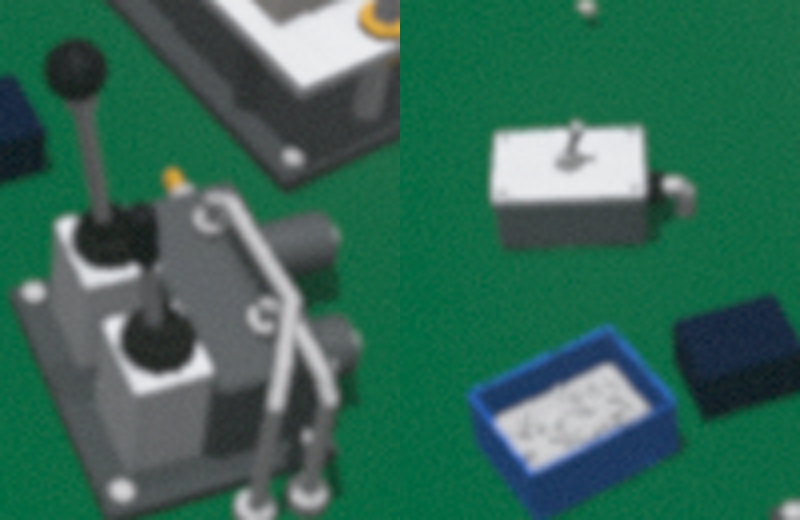

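```bash
cat > h.py <<'E'
import numpy as np,cv2
from scipy.spatial.transform import Rotation as R
CAM={}
def ray(c,px):
    K=c["camera_matrix"];T=c["cam_to_world"]
    d=T[:3,:3]@np.linalg.solve(K,[px[0],px[1],1.]);return T[:3,3],d
def onz(c,px,z):
    o,d=ray(c,px);return o+d*(z-o[2])/d[2]
def proj(c,p):
    T=np.linalg.inv(c["cam_to_world"]);q=T[:3,:3]@np.asarray(p)+T[:3,3];u=c["camera_matrix"]@q;return u[:2]/u[2]
E
python3 - <<'E'
from plant import cams
from h import *
t=cams.camera("top");s=cams.camera("side")
P=lambda n,v:print(n,np.round(v,4))
P("knob side",onz(s,(268.8,182.5),.253))
P("knob top",onz(t,(275.7,181.2),.253))
fl=onz(t,(251.75,198.75),.012);fr=onz(t,(314.5,213.25),.012);P("footL",fl);P("footR",fr)
d=fr-fl;print(np.linalg.norm(d[:2]));yax=-d/np.linalg.norm(d);xax=np.array([yax[1],-yax[0],0])
yaw=np.arctan2(xax[1],xax[0]);org=(fl+fr)/2+xax*.075;org[2]=0
P("valve",org);print("yaw",yaw)
M=R.from_euler('z',yaw).as_matrix()
piv=org+M@[-.03,.04,.095];kn=piv+M@[-.16*np.sin(.15),0,.16*np.cos(.15)]
P("piv",piv);P("kn",kn);P("proj knob side",proj(s,kn));P("proj knob top",proj(t,kn))
cp=org+M@[-.03,-.04,.095];cg=cp+M@[-.107*np.sin(.15),0,.107*np.cos(.15)]
P("clamp side",proj(s,cg));
b=[onz(t,p,.054) for p in [(125,161.25),(150,174.5),(128.75,211.25),(104.25,197.5)]]
for q in b:P("lid",q)
c=np.mean(b,0);f=(b[0]+b[1]-b[2]-b[3])/2;by=np.arctan2(f[1],f[0]);P("box",c);print("yaw",by,np.linalg.norm(f),np.linalg.norm(b[0]-b[1]))
M=R.from_euler('z',by).as_matrix();bp=c.copy();bp[2]=.058
tip=bp+M@[.03*np.sin(.3),0,.03*np.cos(.3)]
P("bp",bp);P("tip",tip);P("tip side",proj(s,tip));P("tip top",proj(t,tip));P("tip side meas",onz(s,(204,142),.087))
E
```

```text
knob side [ 0.5251 -0.1696  0.253 ]
knob top [ 0.523  -0.1656  0.253 ]
footL [ 0.5147 -0.1186  0.012 ]
footR [ 0.4752 -0.291   0.012 ]
0.176864866366555
valve [ 0.568  -0.2215  0.    ]
yaw -0.2253826447315083
piv [ 0.5477 -0.1758  0.095 ]
kn [ 0.5244 -0.1705  0.2532]
proj knob side [268.798  182.7995]
proj knob top [278.043  180.5012]
clamp side [284.52   224.6312]
lid [0.6091 0.2197 0.054 ]
lid [0.5735 0.1519 0.054 ]
lid [0.4758 0.2029 0.054 ]
lid [0.5117 0.2686 0.054 ]
box [0.5425 0.2108 0.054 ]
yaw -0.4730603391374837 0.10960684275607696 0.07660933142204354
bp [0.5425 0.2108 0.058 ]
tip [0.5504 0.2067 0.0867]
tip side [203.0501 142.5487]
tip top [124.5642 180.9333]
tip side meas [0.5538 0.2072 0.087 ]
```

```bash
cat >> h.py <<'E'
def rel(st,pos,yaw=None):
    """shift in cm along tool axes; turn vector so tool y points at world yaw, z down"""
    Rm=st["eef_rot"];d=Rm.T@(np.asarray(pos)-st["ee_pos"])*100
    o=np.zeros(3)
    if yaw is not None:
        y=np.array([np.cos(yaw),np.sin(yaw),0]);z=np.array([0,0,-1.]);G=np.c_[np.cross(y,z),y,z]
        o=R.from_matrix(Rm.T@G).as_rotvec()
    return d.round(2),o.round(3)
VY=-.2254;VX=np.array([np.cos(VY),np.sin(VY),0]);KN=np.array([.5244,-.1705,.2532]);PIV=np.array([.5477,-.1758,.095])
E
python3 - <<'E'
from plant import r
from h import *
st=r.read_state()
print(rel(st,[.45,.30,.28],VY))
print(rel(st,[*(KN-.06*VX)[:2],.267],VY))
E
```

```text
(array([-26.28,  35.05,  -1.97]), array([-0.   ,  0.001, -0.052]))
(array([-69.8 ,  49.11,  -0.62]), array([-0.   ,  0.001, -0.052]))
```

Call:
{"op": "play_rows", "data": {
  "commands": [
    {"dx": -26.3, "dy": 35, "dz": -2, "az": -0.052},
    {"dx": -26.3, "dy": 35, "dz": -2, "az": -0.052},
    {"dx": -26.3, "dy": 35, "dz": -2, "az": -0.052},
    {"dx": -26.3, "dy": 35, "dz": -2, "az": -0.052},
    {"dx": -26.3, "dy": 35, "dz": -2, "az": -0.052},
    {"dx": -26.3, "dy": 35, "dz": -2, "az": -0.052},
    {"dx": -26.3, "dy": 35, "dz": -2, "az": -0.052},
    {"dx": -26.3, "dy": 35, "dz": -2, "az": -0.052},
    {"dx": -26.3, "dy": 35, "dz": -2, "az": -0.052},
    {"dx": -26.3, "dy": 35, "dz": -2, "az": -0.052},
    {"dx": -26.3, "dy": 35, "dz": -2, "az": -0.052},
    {"dx": -26.3, "dy": 35, "dz": -2, "az": -0.052}
  ],
  "grip": 0,
  "grip_force": 20
}}

```text
schema error: expected keys dx, dy, dz, ax, ay, az
```

```bash
python3 - <<'E'
from plant import r
from h import *
st=r.read_state();print(st["clock"],st["ee_pos"],st["grip_width"],st["joints"].round(2))
print(rel(st,[*(KN-.06*VX)[:2],.267],VY))
E
```

```text
0.25 [0.18502221 0.64881254 0.26006219] 0.08801258588636977 [ 1.26  0.26  1.6   0.    1.27 -0.04]
(array([-69.8 ,  49.11,  -0.62]), array([-0.   ,  0.001, -0.052]))
```

All six keys are needed.

Call:
{"op": "play_rows", "data": {
  "commands": [
    {"dx": -26.3, "dy": 35, "dz": -2, "ax": 0, "ay": 0, "az": -0.052},
    {"dx": -26.3, "dy": 35, "dz": -2, "ax": 0, "ay": 0, "az": -0.052},
    {"dx": -26.3, "dy": 35, "dz": -2, "ax": 0, "ay": 0, "az": -0.052},
    {"dx": -26.3, "dy": 35, "dz": -2, "ax": 0, "ay": 0, "az": -0.052},
    {"dx": -26.3, "dy": 35, "dz": -2, "ax": 0, "ay": 0, "az": -0.052},
    {"dx": -26.3, "dy": 35, "dz": -2, "ax": 0, "ay": 0, "az": -0.052},
    {"dx": -26.3, "dy": 35, "dz": -2, "ax": 0, "ay": 0, "az": -0.052},
    {"dx": -26.3, "dy": 35, "dz": -2, "ax": 0, "ay": 0, "az": -0.052},
    {"dx": -26.3, "dy": 35, "dz": -2, "ax": 0, "ay": 0, "az": -0.052},
    {"dx": -26.3, "dy": 35, "dz": -2, "ax": 0, "ay": 0, "az": -0.052},
    {"dx": -26.3, "dy": 35, "dz": -2, "ax": 0, "ay": 0, "az": -0.052},
    {"dx": -26.3, "dy": 35, "dz": -2, "ax": 0, "ay": 0, "az": -0.052}
  ],
  "grip": 0,
  "grip_force": 20
}}

```text
clock: 1.25
ee_pos: [0.4519, 0.2965, 0.2808]
eef_rot: [[0.229, 0.974, 0.001], [0.974, -0.229, -0.002], [-0.002, 0.002, -1.0]]
ft_force: [-0.1, -0.4, 0.2]
grip_width: 0.0103
```

```bash
python3 - <<'E'
from plant import r
from h import *
st=r.read_state();print(st["clock"],st["ee_pos"],st["grip_width"],st["joints"].round(2),st["dq"].round(2))
print(rel(st,[*(KN-.06*VX)[:2],.267],VY))
E
```

```text
1.25 [0.45193733 0.29654391 0.28075058] 0.01034270702569088 [ 0.54 -0.    1.87 -0.    1.28 -0.8 ] [0.06 0.   0.01 0.05 0.   0.06]
(array([-43.84,  11.73,   1.47]), array([ 0.002,  0.002, -0.005]))
```

Call:
{"op": "play_rows", "data": {
  "commands": [
    {"dx": -43.8, "dy": 11.7, "dz": 1.4, "ax": 0.002, "ay": 0.002, "az": -0.005},
    {"dx": -43.8, "dy": 11.7, "dz": 1.4, "ax": 0.002, "ay": 0.002, "az": -0.005},
    {"dx": -43.8, "dy": 11.7, "dz": 1.4, "ax": 0.002, "ay": 0.002, "az": -0.005},
    {"dx": -43.8, "dy": 11.7, "dz": 1.4, "ax": 0.002, "ay": 0.002, "az": -0.005},
    {"dx": -43.8, "dy": 11.7, "dz": 1.4, "ax": 0.002, "ay": 0.002, "az": -0.005},
    {"dx": -43.8, "dy": 11.7, "dz": 1.4, "ax": 0.002, "ay": 0.002, "az": -0.005},
    {"dx": -43.8, "dy": 11.7, "dz": 1.4, "ax": 0.002, "ay": 0.002, "az": -0.005},
    {"dx": -43.8, "dy": 11.7, "dz": 1.4, "ax": 0.002, "ay": 0.002, "az": -0.005},
    {"dx": -43.8, "dy": 11.7, "dz": 1.4, "ax": 0.002, "ay": 0.002, "az": -0.005},
    {"dx": -43.8, "dy": 11.7, "dz": 1.4, "ax": 0.002, "ay": 0.002, "az": -0.005},
    {"dx": -43.8, "dy": 11.7, "dz": 1.4, "ax": 0.002, "ay": 0.002, "az": -0.005},
    {"dx": -43.8, "dy": 11.7, "dz": 1.4, "ax": 0.002, "ay": 0.002, "az": -0.005},
    {"dx": -43.8, "dy": 11.7, "dz": 1.4, "ax": 0.002, "ay": 0.002, "az": -0.005},
    {"dx": -43.8, "dy": 11.7, "dz": 1.4, "ax": 0.002, "ay": 0.002, "az": -0.005}
  ]
}}

```text
clock: 2.42
ee_pos: [0.4657, -0.1556, 0.2674]
eef_rot: [[0.224, 0.975, -0.001], [0.975, -0.224, 0.002], [0.001, -0.001, -1.0]]
ft_force: [-0.1, -0.2, 0.5]
grip_width: 0.0004
```

```bash
python3 - <<'E'
from plant import r,cams
from h import *
st=r.read_state();print(st["clock"],st["ee_pos"],st["ft_force"],st["grip_width"],st["joints"].round(2))
print(rel(st,[*(KN-.06*VX)[:2],.267],VY))
f=[cams.camera(n)["frame"][:,:,::-1] for n in("side","top","wrist")]
z=lambda i:cv2.resize(i,None,fx=4,fy=4,interpolation=cv2.INTER_CUBIC)
cv2.imwrite("pics/c.png",np.hstack([z(f[0][150:290,230:330]),z(f[1][120:260,240:340])]))
cv2.imwrite("pics/w1.png",f[2])
E
```

```text
2.4167 [ 0.46570845 -0.15564954  0.26741237] [-0.12052506 -0.17704085  0.46342315] 0.0003720512839634329 [-0.37 -0.09  1.98  0.    1.26 -1.72]
(array([-0.14,  0.05,  0.04]), array([-0.001, -0.001, -0.001]))
```

View pics/c.png

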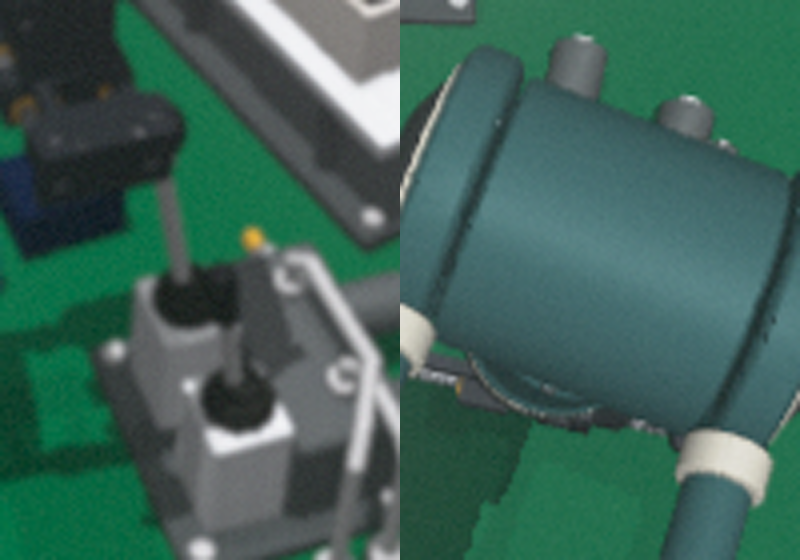

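View pics/w1.png

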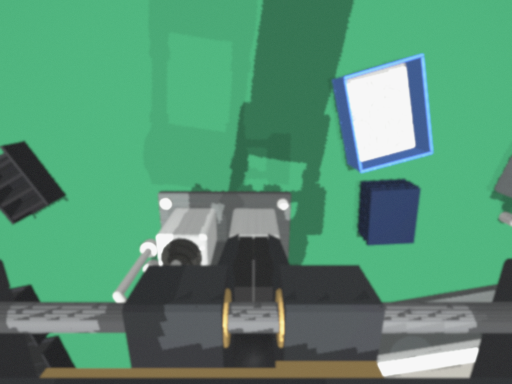

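Call:
{"op": "play_rows", "data": {
  "commands": [
    {"dx": -0.1, "dy": 1.5, "dz": 0.1, "ax": 0, "ay": 0, "az": 0},
    {"dx": -0.1, "dy": 3.0, "dz": 0.1, "ax": 0, "ay": 0, "az": 0},
    {"dx": -0.1, "dy": 3.5, "dz": 0.1, "ax": 0, "ay": 0, "az": 0},
    {"dx": -0.1, "dy": 4.0, "dz": 0.1, "ax": 0, "ay": 0, "az": 0},
    {"dx": -0.1, "dy": 4.5, "dz": 0.1, "ax": 0, "ay": 0, "az": 0},
    {"dx": -0.1, "dy": 5.0, "dz": 0.1, "ax": 0, "ay": 0, "az": 0},
    {"dx": -0.1, "dy": 5.0, "dz": 0.1, "ax": 0, "ay": 0, "az": 0}
  ]
}}

```text
clock: 3.15
ee_pos: [0.5151, -0.1666, 0.2667]
eef_rot: [[0.221, 0.975, 0.0], [0.975, -0.221, 0.001], [0.001, 0.0, -1.0]]
ft_force: [0.4, 0.5, 0.9]
grip_width: 0.0003
```

```bash
cat > q.py <<'E'
from plant import r
from h import *
st=r.read_state();p=st["ee_pos"]
d=(p-PIV)@VX+.0265   # knob centre fwd of pivot if in contact
lat=(p-PIV)@[-VX[1],VX[0],0]
print("t",st["clock"],"knobx",d.round(4),"theta",(np.arcsin(np.clip(d/.16,-1,1))+.15).round(3),"lat",lat.round(4),"tipz",(p[2]-.022).round(4),"knobz",(.095+np.sqrt(.16**2-d*d)).round(4),"Fpush",(-st["ft_force"]@VX).round(2),st["ft_force"].round(2))
E
python3 q.py
```

```text
t 3.15 knobx -0.0074 theta 0.104 lat 0.0016 tipz 0.2447 knobz 0.2548 Fpush -0.32 [0.44 0.49 0.87]
```

Call:
{"op": "play_rows", "data": {
  "commands": [
    {"dx": -0.1, "dy": 0.4, "dz": 0, "ax": 0, "ay": 0, "az": 0},
    {"dx": -0.1, "dy": 0.8, "dz": 0, "ax": 0, "ay": 0, "az": 0},
    {"dx": -0.1, "dy": 1.2, "dz": 0, "ax": 0, "ay": 0, "az": 0},
    {"dx": -0.1, "dy": 1.2, "dz": 0, "ax": 0, "ay": 0, "az": 0}
  ]
}}

```text
clock: 3.48
ee_pos: [0.5272, -0.1706, 0.2667]
eef_rot: [[0.221, 0.975, 0.001], [0.975, -0.221, 0.001], [0.001, 0.001, -1.0]]
ft_force: [-0.3, 0.1, 0.3]
grip_width: 0.0006
```

```bash
python3 q.py; python3 - <<'E'
from plant import r,cams
from h import *
f=[cams.camera(n)["frame"][:,:,::-1] for n in("side",)]
z=lambda i:cv2.resize(i,None,fx=4,fy=4,interpolation=cv2.INTER_CUBIC)
cv2.imwrite("pics/d.png",z(f[0][150:290,230:370]))
E
```

```text
t 3.4833 knobx 0.0053 theta 0.183 lat 0.0005 tipz 0.2447 knobz 0.2549 Fpush 0.3 [-0.3   0.05  0.3 ]
```

View pics/d.png

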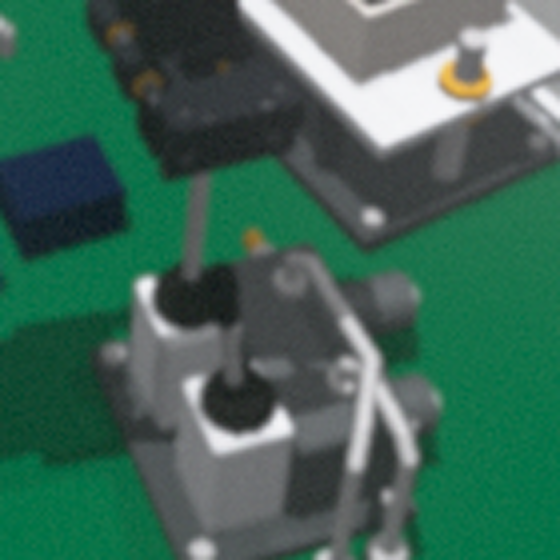

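Call:
{"op": "play_rows", "data": {
  "commands": [
    {"dx": -0.0, "dy": 0.3, "dz": 0, "ax": 0, "ay": 0, "az": 0},
    {"dx": 0, "dy": 0.6, "dz": 0, "ax": 0, "ay": 0, "az": 0},
    {"dx": 0, "dy": 0.8, "dz": 0, "ax": 0, "ay": 0, "az": 0},
    {"dx": 0, "dy": 0.8, "dz": 0, "ax": 0, "ay": 0, "az": 0}
  ]
}}

```text
clock: 3.87
ee_pos: [0.5351, -0.1724, 0.2666]
eef_rot: [[0.221, 0.975, 0.001], [0.975, -0.221, 0.001], [0.001, 0.001, -1.0]]
ft_force: [-1.1, 0.4, 1.1]
grip_width: 0.0004
```

```bash
python3 q.py
```

```text
t 3.8667 knobx 0.0135 theta 0.234 lat 0.0005 tipz 0.2446 knobz 0.2544 Fpush 1.14 [-1.08  0.36  1.12]
```

Call:
{"op": "play_rows", "data": {
  "commands": [
    {"dx": 0, "dy": 0.3, "dz": 0.1, "ax": 0, "ay": 0, "az": 0},
    {"dx": 0, "dy": 0.6, "dz": 0.1, "ax": 0, "ay": 0, "az": 0},
    {"dx": 0, "dy": 0.8, "dz": 0.1, "ax": 0, "ay": 0, "az": 0},
    {"dx": 0, "dy": 0.8, "dz": 0.1, "ax": 0, "ay": 0, "az": 0}
  ]
}}

```text
clock: 4.2
ee_pos: [0.5418, -0.174, 0.2655]
eef_rot: [[0.221, 0.975, -0.003], [0.975, -0.221, 0.001], [0.001, -0.003, -1.0]]
ft_force: [-6.6, 2.3, 4.6]
grip_width: 0.0003
```

```bash
python3 q.py
```

```text
t 4.2 knobx 0.0203 theta 0.277 lat 0.0004 tipz 0.2435 knobz 0.2537 Fpush 6.96 [-6.6   2.34  4.62]
```

Call:
{"op": "play_rows", "data": {
  "commands": [
    {"dx": 0, "dy": 0.2, "dz": 0, "ax": 0, "ay": 0, "az": 0},
    {"dx": 0, "dy": 0.4, "dz": 0, "ax": 0, "ay": 0, "az": 0},
    {"dx": 0, "dy": 0.5, "dz": 0, "ax": 0, "ay": 0, "az": 0},
    {"dx": 0, "dy": 0.5, "dz": 0, "ax": 0, "ay": 0, "az": 0}
  ]
}}

```text
clock: 4.53
ee_pos: [0.544, -0.1745, 0.2655]
eef_rot: [[0.221, 0.975, -0.01], [0.975, -0.221, 0.003], [0.001, -0.01, -1.0]]
ft_force: [-11.3, 3.4, 7.5]
grip_width: 0.0006
```

```bash
python3 q.py
```

```text
t 4.5333 knobx 0.0227 theta 0.292 lat 0.0004 tipz 0.2435 knobz 0.2534 Fpush 11.8 [-11.32   3.42   7.52]
```

Call:
{"op": "play_rows", "data": {
  "commands": [
    {"dx": 0, "dy": 0.2, "dz": 0, "ax": 0, "ay": 0, "az": 0},
    {"dx": 0, "dy": 0.4, "dz": 0, "ax": 0, "ay": 0, "az": 0},
    {"dx": 0, "dy": 0.5, "dz": 0, "ax": 0, "ay": 0, "az": 0},
    {"dx": 0, "dy": 0.5, "dz": 0, "ax": 0, "ay": 0, "az": 0}
  ]
}}

```text
clock: 4.87
ee_pos: [0.5455, -0.1749, 0.2656]
eef_rot: [[0.22, 0.975, -0.019], [0.975, -0.22, 0.005], [0.001, -0.02, -1.0]]
ft_force: [-14.9, 3.6, 10.1]
grip_width: 0.0007
```

```bash
python3 q.py
```

```text
t 4.8667 knobx 0.0241 theta 0.301 lat 0.0004 tipz 0.2436 knobz 0.2532 Fpush 15.36 [-14.92   3.62  10.06]
```

```bash
python3 - <<'E'
from plant import r
from h import *
st=r.read_state();print(rel(st,st["ee_pos"]+[0,0,.001],VY))
E
```

```text
(array([ 0. , -0. , -0.1]), array([-0.02 , -0.001,  0.003]))
```

Call:
{"op": "play_rows", "data": {
  "commands": [
    {"dx": 0, "dy": 0.3, "dz": -0.1, "ax": -0.02, "ay": 0, "az": 0},
    {"dx": 0, "dy": 0.5, "dz": -0.1, "ax": -0.02, "ay": 0, "az": 0},
    {"dx": 0, "dy": 0.6, "dz": -0.1, "ax": -0.02, "ay": 0, "az": 0},
    {"dx": 0, "dy": 0.7, "dz": -0.1, "ax": -0.02, "ay": 0, "az": 0},
    {"dx": 0, "dy": 0.8, "dz": -0.1, "ax": -0.02, "ay": 0, "az": 0},
    {"dx": 0, "dy": 0.8, "dz": -0.1, "ax": -0.02, "ay": 0, "az": 0}
  ]
}}

```text
clock: 5.37
ee_pos: [0.5506, -0.176, 0.2655]
eef_rot: [[0.22, 0.975, -0.006], [0.975, -0.22, 0.002], [0.001, -0.007, -1.0]]
ft_force: [-8.7, 2.2, 2.9]
grip_width: 0.0005
```

```bash
python3 q.py
```

```text
t 5.3667 knobx 0.0294 theta 0.335 lat 0.0004 tipz 0.2435 knobz 0.2523 Fpush 8.94 [-8.66  2.24  2.93]
```

```bash
python3 q.py; python3 - <<'E'
from plant import r,cams
from h import *
s=cams.camera("side");f=s["frame"][:,:,::-1].copy()
for th,c in((.25,(255,0,0)),(.33,(0,0,255)),(.45,(0,255,255))):
    for k in(.16,):
        a=th-.15
        p=PIV+VX*k*np.sin(a)+[0,0,k*np.cos(a)]
        q=proj(s,p).round(1);print(th,q)
z=lambda i:cv2.resize(i,None,fx=6,fy=6,interpolation=cv2.INTER_CUBIC)
cv2.imwrite("pics/e.png",z(f[150:250,240:340]))
E
python3 q.py
```

```text
t 5.3667 knobx 0.0294 theta 0.335 lat 0.0004 tipz 0.2435 knobz 0.2523 Fpush 8.94 [-8.66  2.24  2.93]
0.25 [285.9 178.4]
0.33 [291.3 177.7]
0.45 [298.9 177.4]
t 5.4167 knobx 0.0296 theta 0.336 lat 0.0004 tipz 0.2434 knobz 0.2522 Fpush 8.14 [-7.62  3.18  3.1 ]
```

View pics/e.png

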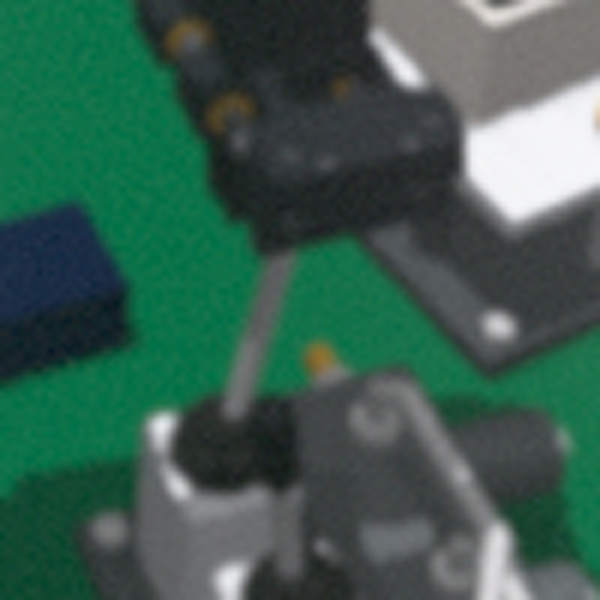

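```bash
python3 - <<'E'
from plant import cams
from h import *
s=cams.camera("side")
for th in np.arange(.2,.56,.05):
    a=th-.15
    P=[proj(s,PIV+VX*k*np.sin(a)+[0,0,k*np.cos(a)]) for k in(.04,.16)]
    x=[P[0][0]+(P[1][0]-P[0][0])*(y-P[0][1])/(P[1][1]-P[0][1]) for y in(219.2,192.5)]
    print(round(th,2),np.round(x,1), "meas 279.3 287.2")
E
```

```text
0.2 [276.7 280.6] meas 279.3 287.2
0.25 [277.2 282.9] meas 279.3 287.2
0.3 [277.7 285.2] meas 279.3 287.2
0.35 [278.2 287.4] meas 279.3 287.2
0.4 [278.7 289.6] meas 279.3 287.2
0.45 [279.2 291.8] meas 279.3 287.2
0.5 [279.7 294. ] meas 279.3 287.2
0.55 [280.2 296.1] meas 279.3 287.2
```

Call:
{"op": "play_rows", "data": {
  "commands": [
    {"dx": 0, "dy": 0.2, "dz": 0, "ax": -0.006, "ay": 0, "az": 0},
    {"dx": 0, "dy": 0.3, "dz": 0, "ax": -0.006, "ay": 0, "az": 0},
    {"dx": 0, "dy": 0.4, "dz": 0, "ax": -0.006, "ay": 0, "az": 0},
    {"dx": 0, "dy": 0.4, "dz": 0, "ax": -0.006, "ay": 0, "az": 0}
  ]
}}

```text
clock: 5.8
ee_pos: [0.554, -0.1767, 0.2649]
eef_rot: [[0.22, 0.975, -0.002], [0.975, -0.22, 0.002], [0.001, -0.003, -1.0]]
ft_force: [-4.8, 2.1, 1.0]
grip_width: 0.0004
```

```bash
python3 q.py
```

```text
t 5.8 knobx 0.0328 theta 0.356 lat 0.0005 tipz 0.2429 knobz 0.2516 Fpush 5.12 [-4.76  2.14  1.05]
```

Force is still falling off the far side of the hump; nearly over it.

Call:
{"op": "play_rows", "data": {
  "commands": [
    {"dx": 0, "dy": 0.2, "dz": 0, "ax": -0.003, "ay": 0, "az": 0},
    {"dx": 0, "dy": 0.3, "dz": 0, "ax": -0.003, "ay": 0, "az": 0},
    {"dx": 0, "dy": 0.3, "dz": 0, "ax": -0.003, "ay": 0, "az": 0}
  ]
}}

```text
clock: 6.05
ee_pos: [0.5577, -0.1776, 0.2649]
eef_rot: [[0.22, 0.975, 0.002], [0.975, -0.22, 0.0], [0.001, 0.002, -1.0]]
ft_force: [-0.2, -0.2, -0.5]
grip_width: 0.0006
```

```bash
python3 q.py
```

```text
t 6.05 knobx 0.0367 theta 0.381 lat 0.0005 tipz 0.2429 knobz 0.2507 Fpush 0.2 [-0.25 -0.16 -0.54]
```

Call:
{"op": "play_rows", "data": {
  "commands": [
    {"dx": 0, "dy": 0.2, "dz": 0, "ax": 0, "ay": 0, "az": 0},
    {"dx": 0, "dy": 0.3, "dz": 0, "ax": 0, "ay": 0, "az": 0},
    {"dx": 0, "dy": 0.3, "dz": 0, "ax": 0, "ay": 0, "az": 0}
  ]
}}

```text
clock: 6.3
ee_pos: [0.5613, -0.1786, 0.265]
eef_rot: [[0.22, 0.975, 0.003], [0.975, -0.22, 0.0], [0.001, 0.003, -1.0]]
ft_force: [-0.0, 0.4, 0.2]
grip_width: 0.0005
```

```bash
python3 q.py
```

```text
t 6.3 knobx 0.0404 theta 0.405 lat 0.0003 tipz 0.243 knobz 0.2498 Fpush 0.1 [-0.01  0.38  0.23]
```

Call:
{"op": "play_rows", "data": {
  "commands": [
    {"dx": 0, "dy": -2, "dz": 0, "ax": 0, "ay": 0, "az": 0},
    {"dx": 0, "dy": -5, "dz": 0, "ax": 0, "ay": 0, "az": 0},
    {"dx": 0, "dy": -9, "dz": -1, "ax": 0, "ay": 0, "az": 0},
    {"dx": 8, "dy": -10, "dz": -3, "ax": 0, "ay": 0, "az": 0},
    {"dx": 12, "dy": -10, "dz": -3, "ax": 0, "ay": 0, "az": 0},
    {"dx": 16, "dy": -10, "dz": -3, "ax": 0, "ay": 0, "az": 0},
    {"dx": 20, "dy": -9, "dz": -3, "ax": 0, "ay": 0, "az": 0},
    {"dx": 20, "dy": -9, "dz": -3, "ax": 0, "ay": 0, "az": 0},
    {"dx": 20, "dy": -9, "dz": -3, "ax": 0, "ay": 0, "az": 0}
  ]
}}

```text
clock: 7.05
ee_pos: [0.5191, 0.0416, 0.2957]
eef_rot: [[0.215, 0.977, 0.006], [0.977, -0.215, 0.003], [0.004, 0.005, -1.0]]
ft_force: [0.1, -0.7, 0.4]
grip_width: 0.0008
```

```bash
python3 q.py; python3 - <<'E'
from plant import r,cams
from h import *
s=cams.camera("side");t=cams.camera("top");f=s["frame"][:,:,::-1].copy();g=t["frame"][:,:,::-1]
for th in (0,.4,.43,.46,.49,.52):
    a=th-.15
    p=PIV+VX*.16*np.sin(a)+[0,0,.16*np.cos(a)]
    print(th,proj(s,p).round(1),proj(t,p).round(1))
z=lambda i:cv2.resize(i,None,fx=4,fy=4,interpolation=cv2.INTER_CUBIC)
cv2.imwrite("pics/f.png",np.hstack([z(f[150:290,250:350]),z(g[110:250,240:340])]))
E
```

```text
t 7.05 knobx -0.0499 theta -0.167 lat 0.2055 tipz 0.2737 knobz 0.247 Fpush -0.23 [ 0.08 -0.68  0.39]
0 [268.8 182.8] [278.  180.5]
0.4 [295.8 177.4] [284.3 152.1]
0.43 [297.7 177.4] [284.7 150.2]
0.46 [299.5 177.4] [285.1 148.4]
0.49 [301.4 177.4] [285.5 146.5]
0.52 [303.2 177.5] [285.8 144.8]
```

View pics/f.png

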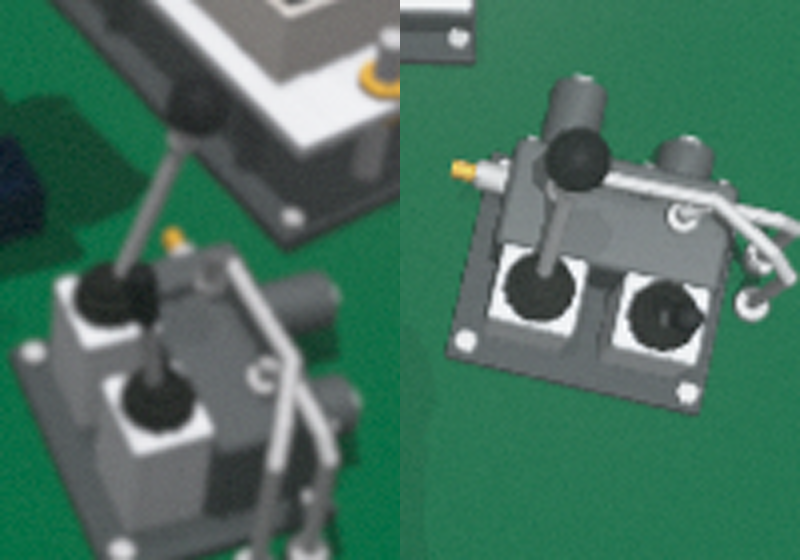

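```bash
cat >> h.py <<'E'
BY=-.473;BX=np.array([np.cos(BY),np.sin(BY),0]);BP=np.array([.5425,.2108,.058])
def box(x,z): return [*(BP+BX*x)[:2],z]
E
python3 - <<'E'
from plant import r
from h import *
st=r.read_state()
print(rel(st,box(.038,.17),BY),rel(st,box(.038,.094),BY))
E
```

```text
(array([16.5,  2.3, 12.5]), array([ 0.003, -0.001,  0.254])) (array([16.49,  2.27, 20.1 ]), array([ 0.003, -0.001,  0.254]))
```

Call:
{"op": "play_rows", "data": {
  "commands": [
    {"dx": 4, "dy": 1, "dz": 0, "ax": 0, "ay": 0, "az": 0.1},
    {"dx": 8, "dy": 2, "dz": 2, "ax": 0.003, "ay": 0, "az": 0.2},
    {"dx": 12, "dy": 2.3, "dz": 5, "ax": 0.003, "ay": 0, "az": 0.254},
    {"dx": 15, "dy": 2.3, "dz": 8, "ax": 0.003, "ay": 0, "az": 0.254},
    {"dx": 16.5, "dy": 2.3, "dz": 12.5, "ax": 0.003, "ay": 0, "az": 0.254},
    {"dx": 16.5, "dy": 2.3, "dz": 12.5, "ax": 0.003, "ay": 0, "az": 0.254},
    {"dx": 16.5, "dy": 2.3, "dz": 12.5, "ax": 0.003, "ay": 0, "az": 0.254},
    {"dx": 16.5, "dy": 2.3, "dz": 12.5, "ax": 0.003, "ay": 0, "az": 0.254}
  ]
}}

```text
clock: 7.82
ee_pos: [0.5757, 0.192, 0.1687]
eef_rot: [[0.456, 0.89, -0.003], [0.89, -0.456, -0.001], [-0.002, -0.002, -1.0]]
ft_force: [0.6, 0.1, -0.1]
grip_width: 0.0007
```

```bash
cat > b.py <<'E'
from plant import r
from h import *
st=r.read_state();p=st["ee_pos"]
print("t",st["clock"],"boxx",((p-BP)@BX).round(4),"boxy",((p-BP)@[-BX[1],BX[0],0]).round(4),"tipz",(p[2]-.022).round(4),"F",(st["ft_force"]@BX).round(2),st["ft_force"].round(1))
E
python3 b.py; python3 - <<'E'
from plant import r,cams
from h import *
st=r.read_state()
print(rel(st,box(.038,.094),BY))
s=cams.camera("side");f=s["frame"][:,:,::-1]
cv2.imwrite("pics/g.png",cv2.resize(f[90:210,140:270],None,fx=5,fy=5,interpolation=cv2.INTER_CUBIC))
E
```

```text
t 7.8167 boxx 0.0381 boxy -0.0017 tipz 0.1467 F 0.49 [ 0.6  0.1 -0.1]
(array([0.18, 0.  , 7.47]), array([-0.002,  0.002, -0.   ]))
```

View pics/g.png

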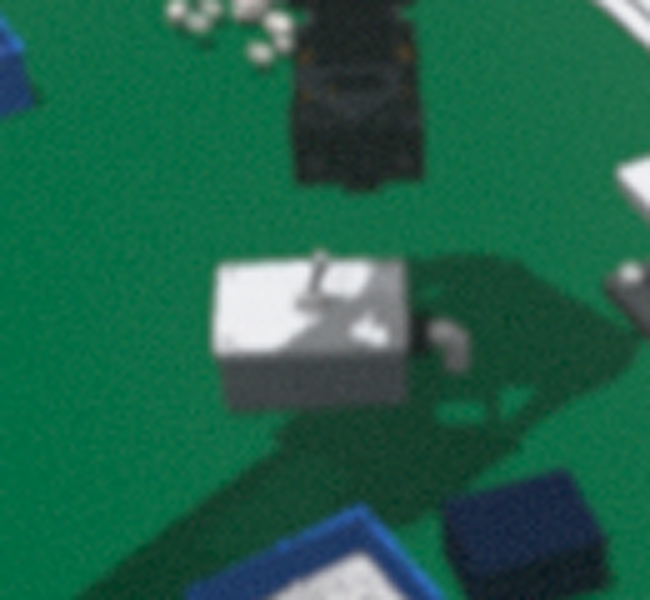

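Descend behind the toggle, then approach it.

Call:
{"op": "play_rows", "data": {
  "commands": [
    {"dx": 0.2, "dy": 0, "dz": 3, "ax": 0, "ay": 0.002, "az": 0},
    {"dx": 0.2, "dy": 0, "dz": 5.5, "ax": 0, "ay": 0.002, "az": 0},
    {"dx": 0.2, "dy": 0, "dz": 7, "ax": 0, "ay": 0.002, "az": 0},
    {"dx": 0.2, "dy": 0, "dz": 7.4, "ax": 0, "ay": 0.002, "az": 0},
    {"dx": 0.2, "dy": 0, "dz": 7.4, "ax": 0, "ay": 0.002, "az": 0},
    {"dx": 0.2, "dy": -0.5, "dz": 7.4, "ax": 0, "ay": 0.002, "az": 0},
    {"dx": 0.2, "dy": -1.0, "dz": 7.4, "ax": 0, "ay": 0.002, "az": 0},
    {"dx": 0.2, "dy": -1.3, "dz": 7.4, "ax": 0, "ay": 0.002, "az": 0},
    {"dx": 0.2, "dy": -1.6, "dz": 7.4, "ax": 0, "ay": 0.002, "az": 0},
    {"dx": 0.2, "dy": -1.6, "dz": 7.4, "ax": 0, "ay": 0.002, "az": 0}
  ]
}}

```text
clock: 8.7
ee_pos: [0.5644, 0.2015, 0.0982]
eef_rot: [[0.455, 0.89, 0.005], [0.89, -0.455, 0.002], [0.004, 0.003, -1.0]]
ft_force: [1.4, -0.9, 1.3]
grip_width: 0.0004
```

```bash
python3 b.py
```

```text
t 8.7 boxx 0.0237 boxy 0.0017 tipz 0.0762 F 1.64 [ 1.4 -0.9  1.3]
```

Call:
{"op": "play_rows", "data": {
  "commands": [
    {"dx": 0, "dy": -0.2, "dz": 0.2, "ax": 0, "ay": 0, "az": 0},
    {"dx": 0, "dy": -0.4, "dz": 0.2, "ax": 0, "ay": 0, "az": 0},
    {"dx": 0, "dy": -0.6, "dz": 0.2, "ax": 0, "ay": 0, "az": 0},
    {"dx": 0, "dy": -0.8, "dz": 0.2, "ax": 0, "ay": 0, "az": 0},
    {"dx": 0, "dy": -1.0, "dz": 0.2, "ax": 0, "ay": 0, "az": 0},
    {"dx": 0, "dy": -1.0, "dz": 0.2, "ax": 0, "ay": 0, "az": 0}
  ]
}}

```text
clock: 9.2
ee_pos: [0.5548, 0.2064, 0.0961]
eef_rot: [[0.456, 0.89, 0.004], [0.89, -0.456, 0.002], [0.004, 0.002, -1.0]]
ft_force: [0.2, -0.0, -0.2]
grip_width: 0.0004
```

```bash
python3 b.py
```

```text
t 9.2 boxx 0.013 boxy 0.0017 tipz 0.0741 F 0.15 [ 0.2 -0.  -0.2]
```

Call:
{"op": "play_rows", "data": {
  "commands": [
    {"dx": 0, "dy": -0.2, "dz": 0, "ax": 0, "ay": 0, "az": 0},
    {"dx": 0, "dy": -0.4, "dz": 0, "ax": 0, "ay": 0, "az": 0},
    {"dx": 0, "dy": -0.4, "dz": 0, "ax": 0, "ay": 0, "az": 0}
  ]
}}

```text
clock: 9.45
ee_pos: [0.5522, 0.2076, 0.0958]
eef_rot: [[0.455, 0.891, 0.006], [0.891, -0.455, 0.001], [0.004, 0.005, -1.0]]
ft_force: [4.4, -3.2, -2.1]
grip_width: 0.0004
```

```bash
python3 b.py
```

```text
t 9.45 boxx 0.0101 boxy 0.0015 tipz 0.0738 F 5.35 [ 4.4 -3.2 -2.1]
```

Call:
{"op": "play_rows", "data": {
  "commands": [
    {"dx": 0, "dy": 1, "dz": 0, "ax": 0, "ay": 0, "az": 0},
    {"dx": 0, "dy": 2, "dz": -0.5, "ax": 0, "ay": 0, "az": 0},
    {"dx": 0, "dy": 2.5, "dz": -4, "ax": 0, "ay": 0, "az": 0},
    {"dx": 0, "dy": 2.5, "dz": -8, "ax": 0, "ay": 0, "az": 0},
    {"dx": 4, "dy": 2, "dz": -12, "ax": 0, "ay": 0, "az": 0},
    {"dx": 8, "dy": 0, "dz": -16, "ax": 0, "ay": 0, "az": 0},
    {"dx": 12, "dy": 0, "dz": -18, "ax": 0, "ay": 0, "az": 0},
    {"dx": 16, "dy": 0, "dz": -18, "ax": 0, "ay": 0, "az": 0},
    {"dx": 16, "dy": 0, "dz": -18, "ax": 0, "ay": 0, "az": 0},
    {"dx": 16, "dy": 0, "dz": -18, "ax": 0, "ay": 0, "az": 0}
  ]
}}

```text
clock: 10.28
ee_pos: [0.626, 0.3552, 0.2791]
eef_rot: [[0.452, 0.892, 0.011], [0.892, -0.452, 0.006], [0.01, 0.007, -1.0]]
ft_force: [0.5, -0.7, 0.3]
grip_width: 0.0004
```

```bash
python3 - <<'E'
from plant import r,cams
from h import *
s=cams.camera("side");t=cams.camera("top")
f=s["frame"][:,:,::-1];g=t["frame"][:,:,::-1]
z=lambda i:cv2.resize(i,None,fx=4,fy=4,interpolation=cv2.INTER_CUBIC)
M=R.from_euler('z',BY).as_matrix()
for a in(.3,-.3):
    p=BP+M@[.03*np.sin(a),0,.03*np.cos(a)];print(a,proj(s,p).round(1),proj(t,p).round(1))
cv2.imwrite("pics/h.png",np.hstack([z(f[110:210,160:250]),z(g[140:240,80:170])]))
cv2.imwrite("pics/i.png",f);cv2.imwrite("pics/j.png",g)
E
```

```text
0.3 [203.  142.5] [124.6 180.9]
-0.3 [196.9 142.8] [121.  187.1]
```

View pics/h.png

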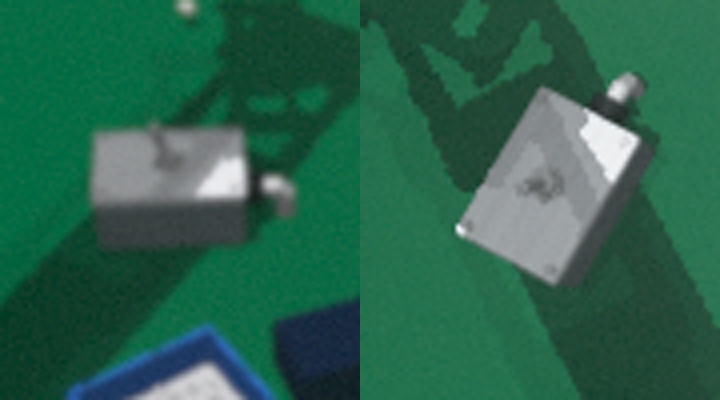

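View pics/i.png

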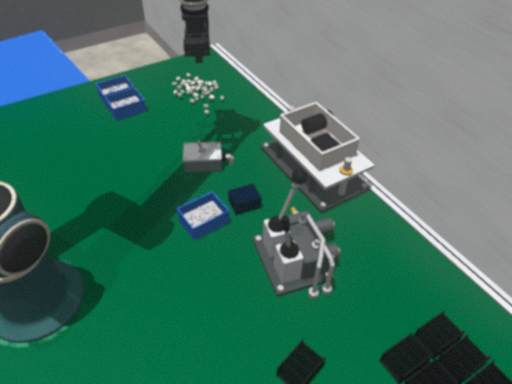

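View pics/j.png

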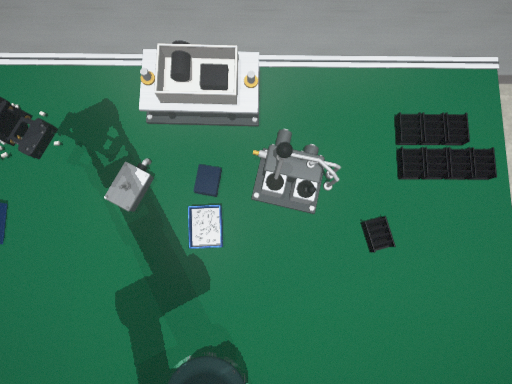

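```bash
python3 -c "
from plant import r,ticket
print(r.read_state()['clock'],r.read_state()['ft_force']);print(ticket.sign_off())"
```

```text
10.3833 [ 0.61684587 -0.74748126 -0.15813867]
the job is handed in; nothing more can be done
None
```

The lift lever is parked in the float notch and the pump is switched off. I handed the job in at about 10.4 s with the arm clear of everything.

- **Lift lever:** I pushed the knob forward with closed fingers. The detent was first felt at about 0.25 rad and the push peaked at about 15 N. The force then fell to zero near 0.38 rad as the lever ran ahead by itself. I stopped there, so it was never pressed against the end stop. After I backed off it stayed forward at about 0.44–0.46 rad in both the side and top views, which fits a notch 0.20 rad past the first feel. The later full side picture shows it still there.
- **Pump switch:** I pushed the toggle over from its far side until the push force dropped to zero. Another 3 mm of travel met about 5 N, which I take to be the toggle resting at its off stop. The side picture shows its tip moved from about column 204 to 199, now on the robot's side of its root. The calibration predicted column 197, and it had read about 1 px low for the "on" position too. The top picture was too coarse to confirm the toggle.
- **Surroundings:** The clamp lever looked unmoved in the pictures, and the bin, filter stack and duct appear where they were.
- **Small discrepancies:** The upward force on the tool reached about 10 N while pushing through the detent, which I took to be friction at the knob. One move call was refused for missing keys, with no motion.

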